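Clamp a column in the striping jig

TASK

Draw the black column out of its drying cover, lay it in the aluminium striping jig with the square foot lying on the cork pad under the thumbscrew and the round cap towards the open end, and turn the knurled thumbscrew clockwise until it seats firmly on the foot. Stop when the resistance rises, so that the column is held but not crushed, let go, and leave the paints and tools around it where they are.

Things in the scene. Friction and masses are not known exactly. Their poses are not given: they have to be found in the camera images.
- column_shaft (a point): Middle of the square shaft (22 x 22 mm, 76 mm long) of the loose black column, on its axis. Own x runs along the column towards the foot, z up. The square foot's centre is 53 mm along +x, the round cap's (36 mm diameter, 24 mm long) 50 mm along -x. In the jig the foot lies under the screw arm between cheeks, so the column must go in held by its shaft.
- column_foot (a point): Centre of the column's square foot, 36 x 36 mm and 30 mm long, half-way up; axes as the shaft point. At the start it sticks out of the drying cover and is all that can be grasped.
- column: The loose column itself, about 0.1 kg, 130 mm long, lying along its x axis; its axis is 18 mm above what it lies on. Origin below the middle of its length, 18 mm below its axis, 3 mm from the shaft point towards the foot.
- cover: Fixed plywood drying cover, a floorless tunnel: 105 mm long, 66 wide, 51 high outside, 56 wide and 46 high inside, closed at its -x end, open at +x. Origin at table height on its centre line, 50 mm behind the open end. The column starts lying in it along x, foot towards +x: draw it out towards +x by 75 mm or more; the next 200 mm there are clear.
- jig: Fixed aluminium jig; origin at table height on its centre line; own x is the way the column goes in, foot first. Base plate 8 mm thick, x -72 to +90 mm, 70 wide. A rubber strip, x -62 to -44 mm, top 11.5 mm above the table, carries the cap. Cheeks at y +-27 to +-33 mm, x 37 to 69, z 8 to 28, guide the foot. End wall from x = 70. Screw arm: x 30 to 88, 28 wide, z 64 to 78.
- jig_seat (a point): Where the foot's centre belongs: on the screw's axis, 50 mm from the jig's origin along its x, 29.5 mm above the table; axes as the jig. Under it a cork pad, x 33 to 67 mm with a ramp in front of it, its top 10.5 to 12 mm above the table: it differs each time, so the screw's seat must be felt. The column goes in lengthwise below the arm, sliding some 60 mm towards +x.
- thumbscrew: Steel knurled thumbscrew, upright over the seat. Origin at the centre of its head (29 mm diameter, 26 mm high), on its axis. Clockwise from above drives it down, 2 mm per radian; it stays where left. Free turning takes about 0.1 N m; once it meets the column's foot, force (some 14 N per 0.1 rad) and resistance climb at once. Twice the free resistance while turning is firmly seated (it partly fades at rest); three times is too much, over 60 N crushes the foot.
- screw_end (a point): Underside of the screw's pressing plate (26 mm diameter, turns with the screw), 50.5 mm below the centre of its head. At the start 53 to 54.5 mm above the table; 2.5 to 4 rad of turning bring it onto the column's foot. The head's underside is then still 5 mm or more above the screw arm (12 to 14 mm at the start).
- dropper_a: Loose paint dropper bottle, 25 mm diameter, 70 mm high, standing near the jig or the cover; origin at the centre of its underside. Leave alone.
- dropper_b: Loose paint dropper bottle, 25 mm diameter, 70 mm high, standing near the jig or the cover; origin at the centre of its underside. Leave alone.
- dropper_c: Loose paint dropper bottle, 25 mm diameter, 70 mm high, standing near the jig or the cover; origin at the centre of its underside. Leave alone.
- primer: Loose black primer bottle, 40 mm diameter, 105 mm high, beyond the work; origin under it. Leave alone.
- tape_roll: Loose orange roll of masking tape lying flat, 72 mm outside, 12 mm high, beside the cover; origin under it. Leave alone.
- paintbrush: Loose broad flat brush, 170 mm long, lying beyond the jig. Leave alone.
- water_cup: Loose white cup, 68 mm diameter, 80 mm high, beyond the work; origin under it. Leave alone.
Not all that is in view belongs to the job. What is meant by the jig is not green or red, and is the larger of those in its own colour.

How it is judged:
By the outcome, as a careful person would: the job done as asked, in the order asked, and still so for the second after the job is handed in, with the robot touching nothing.
It also fails if it takes over 72 s, if anything falls off the work surface, if the arm or the gripper's body presses on something with over 40 N, if the wrist force passes 120 N, or if a joint passes its speed limit or range.

ROBOT

A 6-joint arm with a two-finger parallel gripper is mounted at the origin on the work surface. World frame = base frame: x ahead of the robot, y to its left, z up, the work surface at z = 0. Lengths are in mm, angles in rad, forces in N, time in s.
With the tool pointing down it reaches from about 275 to 1000 mm from the base axis. Payload 8.4 kg.
Tool frame: the origin (TCP) lies at the very end of the fingers, on their centre line; the grasp point (between the pads) lies r.hold_point_z behind it (r.hold_point_z is the distance from the TCP to the grasp point, in mm); x points along the fingers, z is the direction in which the jaws open and shut, and the axes are right-handed (so a half turn about x gives the same grasp; the last joint's range is limited). The gripper opens to 85 mm and grips with 20 to 120 N. Pads are 22 mm wide; open, the fingers measure 114 mm over their backs; the gripper's body (76 mm by 85 mm) begins 54 mm behind the grasp point. The pads swing forward as they close: fully open they stand 13 mm farther back than shut.
Start: joints at [1.136, 0.353, 1.633, -0, 1.155, -0.002], TCP at [262.133, 567.375, 231.281] pointing down, gripper open.
Joint ranges: [-2.63, 2.63], [-0.92, 2.1], [0.06, 2.66], [-1.3, 4.44], [0, 2.69], [-3.02, 3.02]. Speed limits (rad/s): [2.22, 2.22, 2.79, 3.14, 3.14, 3.14].

INTERFACE

Orientations are given as [roll, pitch, yaw] about the fixed x, y, z axes, in that order (R = Rz(yaw) Ry(pitch) Rx(roll)).
In Python, from rig import r gives the robot as it stands.
- The arm moves only by the tool jog_arm, never from a script. Its argument "series" is a list of rows, each a list of 7 numbers: the turn, a rotation vector about the tool's x, y, z in degrees, then the shift along the tool's x, y, z in cm, then the opening, from 0 (shut) to 1 (fully open). In form: [[wx, wy, wz, tx, ty, tz, fingers], ...]. A call has 1 to 20 rows; each row shifts and turns the commanded pose from where the row before left it, along the tool's axes as they then stand; what a row does not reach is not made up. A row lasts 1/10 s, in which the tool goes at most 50 mm and 8.59 degrees, less where a joint would pass 70% of its speed; a pose out of reach is approached as far as the arm can. A call with a gripper value outside its range is refused whole. The fingers move at their own pace and stop on an object; "force" is the grip in N (left out, the last holds). Time passes only in rows, so rows that do not move let the fingers close. It gives the time, the measured TCP pose, the force and the opening at its end, in the units of the state.
- r.sense(): the state, without advancing time (a new reading comes with each control period).
- r.grab_frame(name): name is "scene" or "top"; returns (picture, depth): 384x512x3 uint8, red, green, blue; 384x512 float32, mm along the optical axis (not along the pixel's ray), 0 where there is no reading.
- r.get_calibration(name): a dict with "mtx" (3x3 intrinsics, pixels), "position" and "rotation" of the camera in the world. Camera axes: x right, y down, z forward; pixel columns grow to the right and rows downward; lengths in mm; the calibration is good to about 2 mm. A picture is of the moment at which its call begins. get_calibration takes no time and is no camera call.
- r.sign_off(): hands the job in, once; it reports no verdict.
The state is a dict: "clock": time; "qpos": joint angles; "qvel": joint speeds; "joint_efforts": joint torques, N m; "eef_pos": TCP position; "tcp_rot": TCP orientation; "contact_force": force on the tool from outside, world axes, zero at the start; "wrist_torque": the same for the moment, N m; "opening": opening from 0.0 (shut) to 1.0 (fully open).
Only numpy, scipy, OpenCV 4.12 (cv2) and the standard library are available. Lean on these libraries where they do the work, as an engineer would, in place of code of your own. Each camera call takes 0.05 s, during which the arm holds its last target.

## Working session

There is one attempt and no reset: what is moved stays moved. The work goes in short steps, Python scripts to look and compute and a tool call to move; the robot and the scene stay as the last step left them, time stands still between calls to the robot, and variables do not carry over. Pictures are saved under pics/ and viewed, and the job is handed in when it is done.

Besides the shell and the picture viewer there is one more tool, called after ">>>" by a JSON object that holds its "name" and its "arguments", one argument or row to a line. jog_arm: Moves the arm, as the interface text tells. Its arguments: {"type":"object","properties":{"series":{"type":"array"},"force":{"type":"number"}},"required":["series"]}

```bash
mkdir -p pics; ls
python3 - <<'E'
from rig import r
import cv2,numpy as np
print(r.sense(), r.hold_point_z)
for n in("scene","top"):
    p,d=r.grab_frame(n); np.savez("f0_%s.npz"%n,p=p,d=d)
    cv2.imwrite("pics/%s0.png"%n,p[:,:,::-1])
    print(n,r.get_calibration(n), (d>0).mean())
E
```

```text
pics
{'clock': 0.0, 'qpos': array([ 1.13561316e+00,  3.53642714e-01,  1.63414558e+00, -1.18472024e-06,
        1.15519104e+00, -2.36683913e-03]), 'qvel': array([-0.00224614, -0.00107668, -0.00013707, -0.00021516,  0.00031189,
       -0.00233299]), 'joint_efforts': array([ 7.72025669e-04, -6.05261564e+01, -3.42067409e+01, -3.20624747e-05,
        9.54378425e-03,  5.16747707e-05]), 'eef_pos': array([261.92251538, 566.94120477, 230.56017744]), 'tcp_rot': array([ 3.14000697,  1.56940965, -2.00519786]), 'contact_force': array([-0.21605956, -0.0056828 ,  0.128017  ]), 'wrist_torque': array([-0.02544061, -0.004938  ,  0.0175602 ]), 'opening': 0.9991943739757969} 18.700000000000003
scene {'mtx': array([[420.03779153,   0.        , 251.51952249],
       [  0.        , 420.03779153, 201.30856041],
       [  0.        ,   0.        ,   1.        ]]), 'position': array([1053.64308771,  686.91173894,  645.12397094]), 'rotation': array([-2.13603232, -0.01950771,  2.56108974])} 0.993927001953125
top {'mtx': array([[369.53754478,   0.        , 255.79736943],
       [  0.        , 369.53754478, 193.46036325],
       [  0.        ,   0.        ,   1.        ]]), 'position': array([ 516.96062364,  -37.93842407, 1135.23604664]), 'rotation': array([-3.0800656 ,  0.01838512, -1.56937383])} 0.995880126953125
```

View pics/scene0.png

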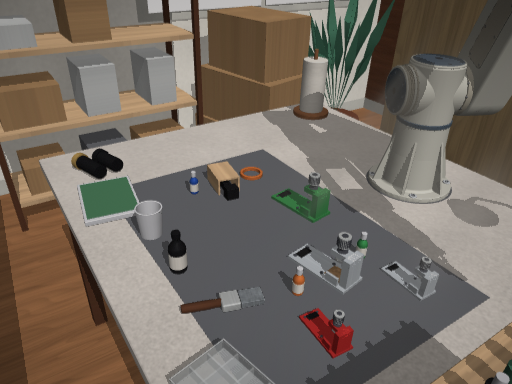

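View pics/top0.png

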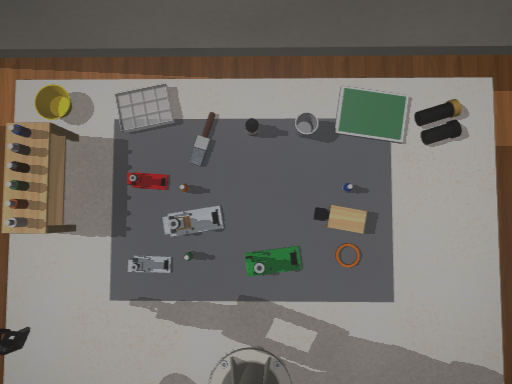

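Four jig-like things in the top view: green (272,262), red (148,181), small grey (150,264) and large grey (193,221). The large grey one fits, since it is neither green nor red and is the larger of its colour. The cover with the black foot is at (340,217). I'll confirm this in enlarged crops.

```bash
cat > h.py <<'E'
from rig import r
import cv2,numpy as np
from scipy.spatial.transform import Rotation as R
def cal(n):
    c=r.get_calibration(n); return np.array(c["mtx"]),np.array(c["position"]),R.from_euler('xyz',c["rotation"]).as_matrix()
def ray(n,u,v):
    K,t,M=cal(n); return t, M@np.linalg.solve(K,np.array([u,v,1.]))
def plane(n,u,v,z):
    t,d=ray(n,u,v); return t+d*(z-t[2])/d[2]
def tri(a,b):
    t1,d1=ray("top",*a); t2,d2=ray("scene",*b)
    s=np.linalg.lstsq(np.c_[d1,-d2],t2-t1,rcond=None)[0]
    p,q=t1+s[0]*d1,t2+s[1]*d2
    return (p+q)/2,np.linalg.norm(p-q)
def proj(n,P):
    K,t,M=cal(n); c=K@(M.T@(np.asarray(P,float)-t)); return c[:2]/c[2]
def cloud(n,d):
    K,t,M=cal(n); v,u=np.mgrid[:384,:512]
    c=np.stack([u,v,np.ones_like(u)],-1).reshape(-1,3)@np.linalg.inv(K).T*d.reshape(-1,1)
    return (c@M.T+t).reshape(384,512,3)
def crop(img,x0,y0,x1,y1,s): return cv2.resize(img[y0:y1,x0:x1],None,fx=s,fy=s,interpolation=cv2.INTER_CUBIC)[:,:,::-1]
E
python3 - <<'E'
from h import *
t=np.load("f0_top.npz");s=np.load("f0_scene.npz")
cv2.imwrite("pics/c1.png",np.hstack([crop(t["p"],155,195,235,245,5),crop(t["p"],305,195,375,245,5)]))
cv2.imwrite("pics/c2.png",np.hstack([crop(s["p"],280,225,370,295,5),crop(s["p"],195,150,265,220,5)]))
for n,f in(("top",t),("scene",s)):
    C=cloud(n,f["d"])
    for u,v in ([(193,240),(173,224),(347,210),(321,214),(216,217)] if n=="top" else [(280,245),(345,238),(222,172),(230,190)]): print(n,u,v,C[v,u].round(1))
E
```

```text
top 193 240 [444.  175.    1.5]
top 173 224 [495.2 208.8 118.4]
top 347 210 [ 535.4 -284.    52.2]
top 321 214 [ 523.8 -210.9   35.3]
top 216 217 [514.4 104.    9.3]
scene 280 245 [5.359e+02 4.870e+01 3.000e-01]
scene 345 238 [501.1 217.2 117.5]
scene 222 172 [ 514.  -274.6   48.9]
scene 230 190 [ 533.1 -196.3   32.6]
```

View pics/c1.png

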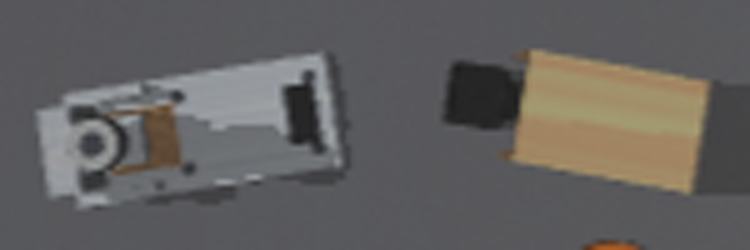

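View pics/c2.png

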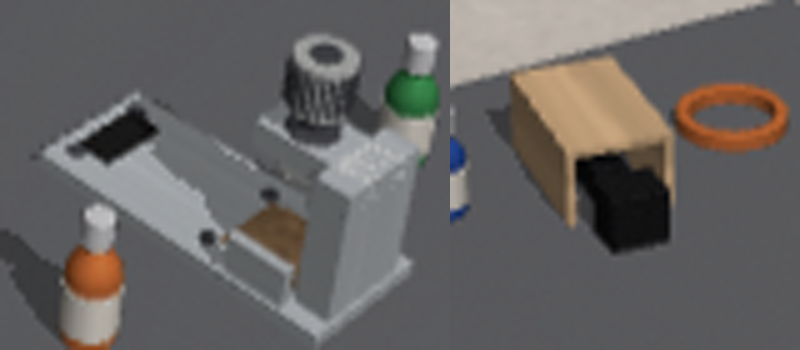

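The crops confirm it. The large grey jig has its cork pad and thumbscrew at (174,224) in the top view and the rubber strip end at (216,217). The cover's open end, with the black foot sticking out, is at (321,214). Next I measure both.

Run:
```python
from h import *
t=np.load("f0_top.npz")["p"];s=np.load("f0_scene.npz")["p"]
def mask(img,box,f):
    x0,y0,x1,y1=box; m=np.zeros(img.shape[:2],np.uint8); h=cv2.cvtColor(img,cv2.COLOR_RGB2HSV).astype(int)
    m[y0:y1,x0:x1]=(f(h)[y0:y1,x0:x1]*255); return m
def big(m):
    c=max(cv2.findContours(m,cv2.RETR_EXTERNAL,cv2.CHAIN_APPROX_NONE)[0],key=cv2.contourArea); return c
# cover roof top
m=mask(t,(320,198,375,240),lambda h:(h[...,1]>70)&(h[...,0]<30)&(h[...,2]>120))
c=big(m); rc=cv2.minAreaRect(c); b=cv2.boxPoints(rc); print("cover",rc)
P=np.array([plane("top",*p,51) for p in b]); print(P.round(1), np.linalg.norm(np.diff(P,axis=0),axis=1).round(1))
# foot top
m=mask(t,(305,200,330,232),lambda h:h[...,2]<60); c=big(m); rc=cv2.minAreaRect(c); b=cv2.boxPoints(rc); print("foot",rc)
P=np.array([plane("top",*p,36) for p in b]); print(P.round(1), P.mean(0).round(1),np.linalg.norm(np.diff(P,axis=0),axis=1).round(1))
# jig
m=mask(t,(155,195,235,245),lambda h:h[...,2]>115); c=big(m); rc=cv2.minAreaRect(c); b=cv2.boxPoints(rc);print("jig",rc)
P=np.array([plane("top",*p,8) for p in b]); print(P.round(1),np.linalg.norm(np.diff(P,axis=0),axis=1).round(1))
# rubber
m=mask(t,(205,205,228,232),lambda h:h[...,2]<60); c=big(m); rc=cv2.minAreaRect(c); print("rub",rc, plane("top",*rc[0],11.5).round(1)); b=cv2.boxPoints(rc)
P=np.array([plane("top",*p,11.5) for p in b]);print(P.round(1))
# screw head
x0,y0=160,210
g=crop(t,160,210,190,238,16); cv2.imwrite("pics/head_t.png",g)
g2=crop(s,325,225,375,265,12); cv2.imwrite("pics/head_s.png",g2)
g3=crop(s,200,150,250,205,12); cv2.imwrite("pics/foot_s.png",g3)
g3=crop(t,305,195,375,245,11); cv2.imwrite("pics/foot_t.png",g3)
```

```text
cover ((346.6023254394531, 218.7533721923828), (36.20527648925781, 22.36037826538086), 10.007979393005371)
[[ 487.  -225.1   51. ]
 [ 551.2 -237.    51. ]
 [ 532.9 -340.4   51. ]
 [ 469.  -328.1   51. ]] [ 65.3 105.   65.1]
foot ((321.28375244140625, 213.79730224609375), (14.302711486816406, 12.329923629760742), 9.462322235107422)
[[ 509.9 -187.7   36. ]
 [ 545.8 -194.    36. ]
 [ 538.9 -235.6   36. ]
 [ 503.  -229.3   36. ]] [ 524.4 -211.7   36. ] [36.5 42.2 36.5]
jig ((200.1081085205078, 219.64865112304688), (23.015857696533203, 42.41494369506836), 80.53767395019531)
[[530.2 223.    8. ]
 [551.6  94.9   8. ]
 [482.5  82.9   8. ]
 [461.1 210.4   8. ]] [129.9  70.2 129.4]
rub ((215.0609893798828, 218.0487823486328), (12.478763580322266, 4.969419002532959), 83.6598129272461) [511.2 106.6  11.5]
[[529.2 116.4  11.5]
 [530.9 101.3  11.5]
 [493.3  96.9  11.5]
 [491.6 111.9  11.5]]
```

View pics/head_t.png

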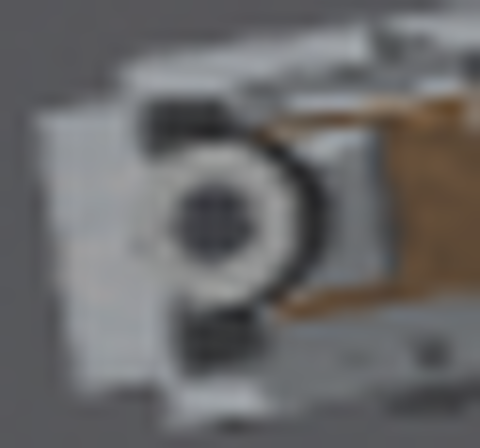

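View pics/head_s.png

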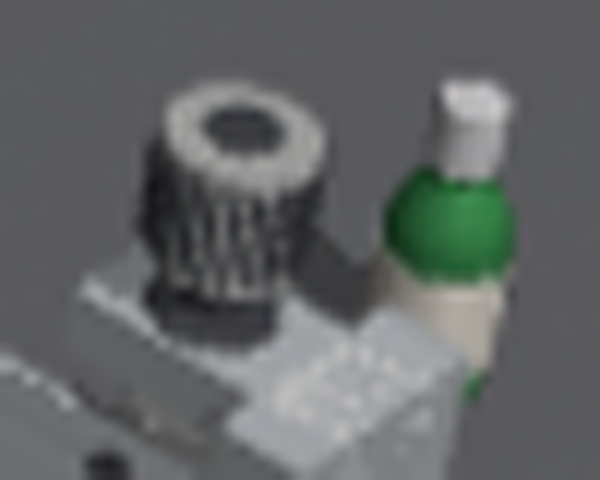

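View pics/foot_s.png

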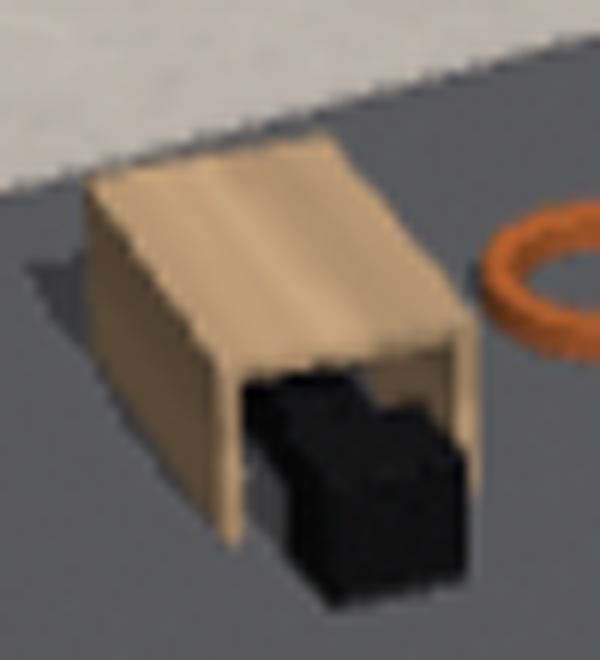

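View pics/foot_t.png

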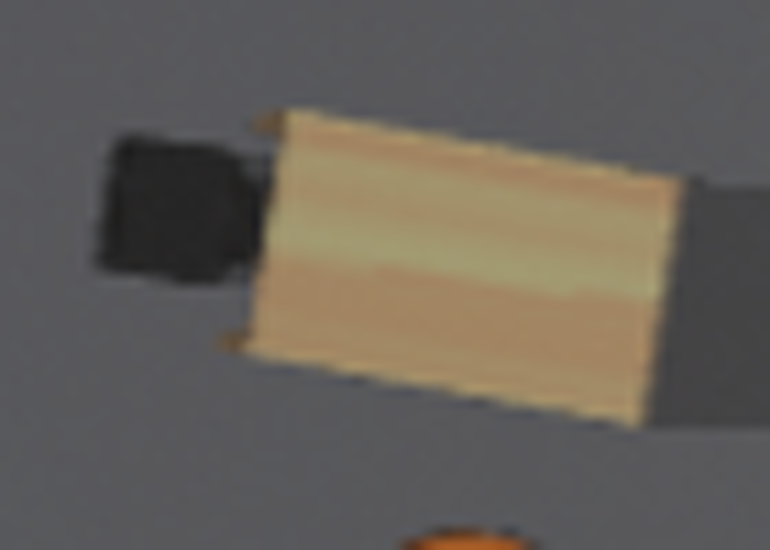

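Run:
```python
from h import *
f=lambda X,Y,x0,y0,s:((X+.5)/s-.5+x0,(Y+.5)/s-.5+y0)
print("head top",tri(f(213,222,160,210,16),f(245,137,325,225,12)))
print("cover front-left top",tri(f(283,108,305,195,11),f(220,360,200,150,12)))
print("cover front-right top",tri(f(250,350,305,195,11),f(475,330,200,150,12)))
print("foot front bottom corners, top view z0", plane("top",*f(118,135,305,195,11),0),plane("top",*f(97,270,305,195,11),0))
print("scene", plane("scene",*f(335,606,200,150,12),0),plane("scene",*f(466,578,200,150,12),0))
print("foot tri",tri(f(118,135,305,195,11),f(335,606,200,150,12)),tri(f(97,270,305,195,11),f(466,578,200,150,12)))
print("foot top face corners tri", plane("scene",*f(330,485,200,150,12),36),plane("scene",*f(466,455,200,150,12),36))
for P in [(505,160,8),(496.8,209.2,117)]: print(proj("top",P),proj("scene",P))
```

```text
head top (array([496.04122804, 210.54018935, 116.40775473]), np.float64(2.1383399658107374))
cover front-left top (array([ 551.12230438, -234.87475818,   53.38404655]), np.float64(1.575815241709984))
cover front-right top (array([ 486.24405504, -226.04056925,   47.08316485]), np.float64(3.3996345876057164))
foot front bottom corners, top view z0 [ 545.94581022 -199.19700883    0.        ] [ 508.44002746 -193.06126006    0.        ]
scene [ 540.48657033 -198.71012111    0.        ] [ 507.04343397 -193.12537378    0.        ]
foot tri (array([ 543.90588446, -197.55071291,    2.04580037]), np.float64(4.78782768511497)) (array([ 507.98649469, -192.65870834,    0.61141335]), np.float64(1.1136567371941957))
foot top face corners tri [ 543.04433442 -195.88914891   36.        ] [ 508.43787317 -191.05965076   36.        ]
[197.73747155 220.0595982 ] [319.70744225 263.53202865]
[173.00361456 223.4197576 ] [343.76039401 235.53500496]
```

```bash
cat >> h.py <<'E'
def tool():
    s=r.sense(); return np.array(s["eef_pos"]),R.from_euler('xyz',s["tcp_rot"]).as_matrix(),s
def want(zdir_deg):
    z=np.array([np.cos(np.radians(zdir_deg)),np.sin(np.radians(zdir_deg)),0]); x=np.array([0,0,-1.]); return np.c_[x,np.cross(z,x),z]
def delta(P,zdeg):
    p,M,s=tool(); W=want(zdeg); rv=np.degrees(R.from_matrix(M.T@W).as_rotvec())
    d=np.array(P)-p
    print("at",p.round(1),"z-axis deg",np.degrees(np.arctan2(M[1,2],M[0,2])).round(1),"rot tool deg",rv.round(2),"shift tool now cm",(M.T@d/10).round(2),"in wanted frame",(W.T@d/10).round(2),"q",s["qpos"].round(2),"F",s["contact_force"].round(1),"T",s["wrist_torque"].round(3),"open",round(s["opening"],3),"t",s["clock"])
E
python3 - <<'E'
from h import *
print(tool()[1].round(3))
for z in(-10,170): delta([524.2,-210.7,120],z)
E
```

```text
[[-0.001 -0.908  0.419]
 [-0.001  0.419  0.908]
 [-1.    -0.    -0.001]]
at [262.  567.  230.6] z-axis deg 65.2 rot tool deg [ 7.52e+01 -6.00e-02  5.00e-02] shift tool now cm [ 11.14 -56.42 -59.59] in wanted frame [ 11.06 -72.03  39.33] q [ 1.14  0.35  1.63 -0.    1.16 -0.  ] F [-0.5 -1.  -0.6] T [ 0.003  0.038 -0.014] open 1.001 t 0.1
at [262.  567.  230.6] z-axis deg 65.2 rot tool deg [-1.048e+02 -5.000e-02 -6.000e-02] shift tool now cm [ 11.14 -56.42 -59.59] in wanted frame [ 11.06  72.03 -39.33] q [ 1.14  0.35  1.63 -0.    1.16 -0.  ] F [-0.5 -1.  -0.6] T [ 0.003  0.038 -0.014] open 1.001 t 0.1
```

>>> {"name": "jog_arm", "arguments": {
  "series": [
    [7.52,0,0,0,0,0,1],
    [7.52,0,0,0,0,0,1],
    [7.52,0,0,0,0,0,1],
    [7.52,0,0,0,0,0,1],
    [7.52,0,0,0,0,0,1],
    [7.52,0,0,0,0,0,1],
    [7.52,0,0,0,0,0,1],
    [7.52,0,0,0,0,0,1],
    [7.52,0,0,0,0,0,1],
    [7.52,0,0,0,0,0,1]
  ]
}}

```text
clock: 1.1
eef_pos: [262.0, 567.1, 230.8]
tcp_rot: [-1.787, 1.57, -1.966]
contact_force: [0.1, 0.8, -0.1]
opening: 1.004
```

>>> {"name": "jog_arm", "arguments": {
  "series": [
    [0,0,0,0,-3.6,1.97,1],
    [0,0,0,0,-3.6,1.97,1],
    [0,0,0,0,-3.6,1.97,1],
    [0,0,0,0,-3.6,1.97,1],
    [0,0,0,0,-3.6,1.97,1],
    [0,0,0,0,-3.6,1.97,1],
    [0,0,0,0,-3.6,1.97,1],
    [0,0,0,0,-3.6,1.97,1],
    [0,0,0,0,-3.6,1.97,1],
    [0,0,0,0,-3.6,1.97,1],
    [0,0,0,0,-3.6,1.97,1],
    [0,0,0,0,-3.6,1.97,1],
    [0,0,0,0,-3.6,1.97,1],
    [0,0,0,0,-3.6,1.97,1],
    [0,0,0,0,-3.6,1.97,1],
    [0,0,0,0,-3.6,1.97,1],
    [0,0,0,0,-3.6,1.97,1],
    [0,0,0,0,-3.6,1.97,1],
    [0,0,0,0,-3.6,1.97,1],
    [0,0,0,0,-3.6,1.97,1]
  ]
}}

```text
clock: 3.1
eef_pos: [525.2, -211.8, 231.0]
tcp_rot: [2.678, 1.57, 2.503]
contact_force: [1.2, 0.7, 0.2]
opening: 1.0
```

Run:
```python
from h import *
delta([524.2,-210.7,90],-10)
```

```text
at [ 525.2 -211.8  231. ] z-axis deg -10.0 rot tool deg [-0.01 -0.03 -0.01] shift tool now cm [14.1   0.09 -0.11] in wanted frame [14.1   0.09 -0.12] q [-0.39  0.26  1.76  0.    1.12 -0.21] F [1.2 0.7 0.2] T [ 0.003 -0.01  -0.019] open 1.0 t 3.1
```

>>> {"name": "jog_arm", "arguments": {
  "series": [
    [0,0,0,3,0.02,-0.02,0.8],
    [0,0,0,4,0.02,-0.02,0.8],
    [0,0,0,4,0.02,-0.02,0.8],
    [0,0,0,3.5,0.02,-0.03,0.8],
    [0,0,0,2.5,0,0,0.8],
    [0,0,0,0,0,0,0.8]
  ]
}}

```text
clock: 3.7
eef_pos: [521.7, -208.1, 57.8]
tcp_rot: [2.935, 1.564, 2.76]
contact_force: [0.1, 0.4, 0.8]
opening: 0.797
```

Run:
```python
from h import *
delta([524.2,-210.7,3],-10)
p,d=r.grab_frame("scene"); q,d=r.grab_frame("top")
cv2.imwrite("pics/g1.png",np.hstack([crop(p,195,130,265,210,5),crop(q,300,180,380,260,5)]))
```

```text
at [ 521.7 -208.1   57.8] z-axis deg -10.0 rot tool deg [ 0.   -0.38 -0.08] shift tool now cm [ 5.48 -0.22  0.33] in wanted frame [ 5.48 -0.21  0.29] q [-0.38  0.48  1.89 -0.    0.77 -0.21] F [0.1 0.4 0.8] T [-0.047 -0.008 -0.009] open 0.797 t 3.7
```

View pics/g1.png

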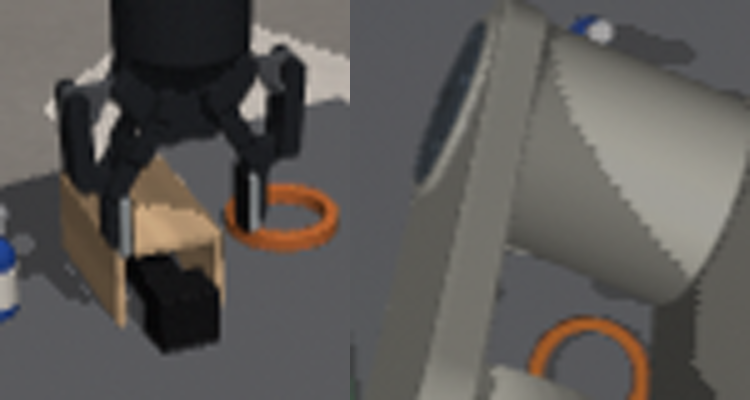

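The gripper is astride the foot: fingers at about (219,180) and (245,170) in the scene view, with the foot between and below them. I'll descend with small corrections.

>>> {"name": "jog_arm", "arguments": {
  "series": [
    [0,-0.38,-0.08,1,-0.22,0.3,0.8],
    [0,0,0,1.5,0,0,0.8],
    [0,0,0,1.5,0,0,0.8],
    [0,0,0,1.3,0,0,0.8],
    [0,0,0,0,0,0,0.8]
  ]
}}

```text
clock: 4.3
eef_pos: [525.7, -211.3, 6.0]
tcp_rot: [-0.204, 1.568, -0.379]
contact_force: [0.3, 1.1, 0.7]
opening: 0.799
```

Run:
```python
from h import *
delta([524.2,-210.7,4],-10)
```

```text
at [ 525.7 -211.3    6. ] z-axis deg -10.0 rot tool deg [0.   0.17 0.04] shift tool now cm [ 0.2   0.03 -0.16] in wanted frame [ 0.2   0.03 -0.16] q [-0.38  0.57  1.91  0.    0.66 -0.21] F [0.3 1.1 0.7] T [0.034 0.029 0.028] open 0.799 t 4.3
```

Good; close on the foot.

>>> {"name": "jog_arm", "arguments": {
  "series": [
    [0,0.17,0,0.1,0,-0.1,0.6],
    [0,0,0,0,0,0,0.5],
    [0,0,0,0,0,0,0.3],
    [0,0,0,0,0,0,0.2],
    [0,0,0,0,0,0,0.2],
    [0,0,0,0,0,0,0.2],
    [0,0,0,0,0,0,0.2],
    [0,0,0,0,0,0,0.2]
  ],
  "force": 30
}}

```text
clock: 5.1
eef_pos: [526.6, -211.9, 7.7]
tcp_rot: [-0.339, 1.566, -0.514]
contact_force: [-0.3, 1.8, 6.1]
opening: 0.422
```

Run:
```python
from h import *
delta([524.2,-210.7,4],-10)
p,d=r.grab_frame("scene")
cv2.imwrite("pics/g2.png",crop(p,195,130,265,210,7))
```

```text
at [ 526.6 -211.9    7.7] z-axis deg -10.0 rot tool deg [0.   0.25 0.09] shift tool now cm [ 0.37  0.08 -0.26] in wanted frame [ 0.37  0.08 -0.26] q [-0.38  0.57  1.9  -0.    0.67 -0.21] F [-0.3  1.8  6.1] T [ 0.167  0.187 -0.087] open 0.422 t 5.1
```

View pics/g2.png

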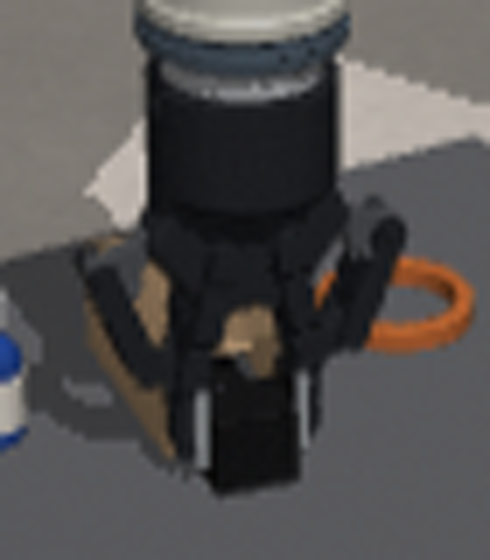

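Opening 0.422 × 85 = 36 mm, so the foot is held between the pads. I'll draw it out along tool +y.

>>> {"name": "jog_arm", "arguments": {
  "series": [
    [0,0,0,0,0.3,0,0.2],
    [0,0,0,0,0.7,0,0.2],
    [0,0,0,0,1,0,0.2],
    [0,0,0,0,1,0,0.2],
    [0,0,0,0,1,0,0.2],
    [0,0,0,0,1,0,0.2],
    [0,0,0,0,1,0,0.2],
    [0,0,0,0,1,0,0.2],
    [0,0,0,0,1,0,0.2],
    [0,0,0,0,1,0,0.2],
    [0,0,0,0,1,0,0.2],
    [0,0,0,0,1,0,0.2],
    [0,0,0,0,1,0,0.2],
    [0,0,0,0,1,0,0.2],
    [0,0,0,0,0,0,0.2]
  ]
}}

```text
clock: 6.65
eef_pos: [549.8, -82.8, 7.8]
tcp_rot: [-0.202, 1.565, -0.376]
contact_force: [0.9, 4.1, 7.9]
opening: 0.417
```

Run:
```python
from h import *
delta([526.6,-211.9,4],-10)
p,d=r.grab_frame("scene")
cv2.imwrite("pics/g3.png",crop(p,175,130,285,220,7))
```

```text
at [549.8 -82.8   7.8] z-axis deg -10.0 rot tool deg [0.03 0.3  0.06] shift tool now cm [  0.39 -13.12  -0.05] in wanted frame [  0.38 -13.12  -0.04] q [-0.15  0.55  1.93 -0.    0.65  0.02] F [0.9 4.1 7.9] T [ 0.63  -0.005  0.053] open 0.417 t 6.65
```

View pics/g3.png

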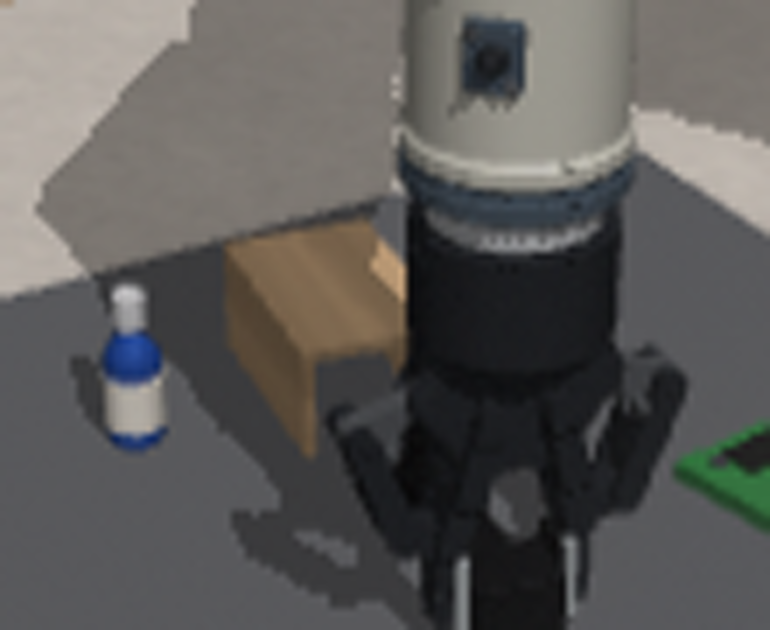

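Drawn out by 131 mm. Release, slide back about 72 mm astride the shaft, and regrasp.

>>> {"name": "jog_arm", "arguments": {
  "series": [
    [0,0,0,0,0,0,0.5],
    [0,0,0,0,0,0,0.7],
    [0,0,0,0,0,0,0.75],
    [0,0,0,0,0,0,0.75],
    [0,0,0,0,-0.7,0,0.75],
    [0,0,0,0,-1,0,0.75],
    [0,0,0,0,-1,0,0.75],
    [0,0,0,0,-1,0,0.75],
    [0,0,0,0,-1,0,0.75],
    [0,0,0,0,-1,0,0.75],
    [0,0,0,0,-1,0,0.75],
    [0,0,0,0,-0.5,0,0.75],
    [0,0,0,0,0,0,0.75]
  ]
}}

```text
clock: 8.0
eef_pos: [536.2, -155.4, 7.2]
tcp_rot: [-0.363, 1.567, -0.538]
contact_force: [0.1, 0.3, -0.6]
opening: 0.75
```

Run:
```python
from h import *
delta([549.8,-82.8,4],-10)
p,d=r.grab_frame("scene")
cv2.imwrite("pics/g4.png",crop(p,175,130,285,230,6))
```

```text
at [ 536.2 -155.4    7.2] z-axis deg -10.1 rot tool deg [-0.05  0.21  0.08] shift tool now cm [0.31 7.38 0.07] in wanted frame [0.32 7.38 0.08] q [-0.28  0.56  1.93 -0.    0.66 -0.11] F [ 0.1  0.3 -0.6] T [-0.01  -0.003 -0.003] open 0.75 t 8.0
```

View pics/g4.png

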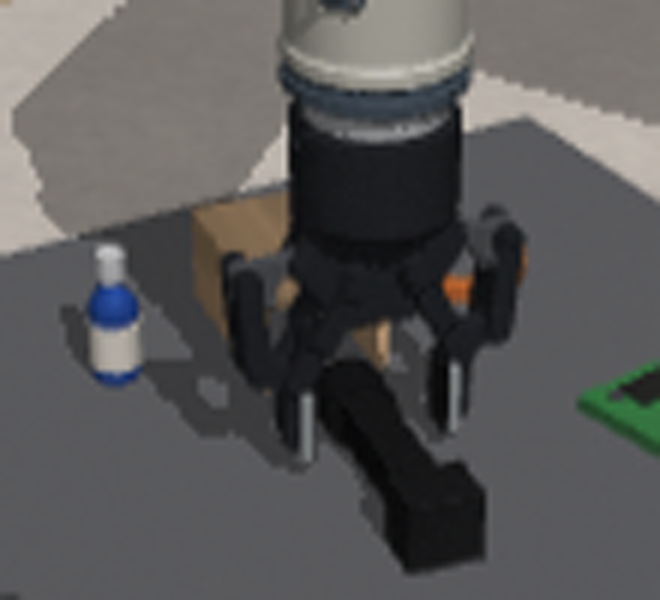

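Run:
```python
from h import *
a=plane("scene",242.1,225.4,0);b=plane("scene",255.4,221.3,0);print(a,b,(a+b)/2, np.degrees(np.arctan2((a-b)[1],(a-b)[0])))
M=(a+b)/2; print("foot centre",M[:2]-15*np.array([.174,.985]))
```

```text
[571.13754488 -70.9400521    0.        ] [530.9734096  -68.14243904   0.        ] [551.05547724 -69.54124557   0.        ] -3.984473733661262
foot centre [548.44547724 -84.31624557]
```

>>> {"name": "jog_arm", "arguments": {
  "series": [
    [0,0,0,0.2,0.1,0,0.6],
    [0,0,0,0,0,0,0.45],
    [0,0,0,0,0,0,0.3],
    [0,0,0,0,0,0,0.15],
    [0,0,0,0,0,0,0.05],
    [0,0,0,0,0,0,0.05],
    [0,0,0,0,0,0,0.05],
    [0,0,0,0,0,0,0.05]
  ],
  "force": 45
}}

```text
clock: 8.85
eef_pos: [536.7, -153.6, 5.3]
tcp_rot: [-0.329, 1.567, -0.503]
contact_force: [1.1, 1.7, 1.8]
opening: 0.251
```

Run:
```python
from h import *
delta([549.8,-82.8,4],-10)
```

```text
at [ 536.7 -153.6    5.3] z-axis deg -10.0 rot tool deg [0.   0.22 0.08] shift tool now cm [0.12 7.2  0.06] in wanted frame [0.13 7.2  0.06] q [-0.28  0.56  1.93 -0.    0.65 -0.11] F [1.1 1.7 1.8] T [ 0.248 -0.097 -0.003] open 0.251 t 8.85
```

>>> {"name": "jog_arm", "arguments": {
  "series": [
    [0,0,0,-0.5,0,0,0.05],
    [0,0,0,-1,0,0,0.05],
    [0,0,0,-1.5,0,0,0.05],
    [0,0,0,-2,0,0,0.05],
    [0,0,0,-2,0,0,0.05],
    [0,0,0,-1.5,0,0,0.05],
    [-3,0,0,0,0,0,0.05],
    [-4,0,0,0,0,0,0.05],
    [-4,0,0,0,0,0,0.05],
    [-4,0,0,0,0,0,0.05],
    [-4.3,0,0,0,0,0,0.05],
    [0,0,0,0,0,0,0.05]
  ]
}}

```text
clock: 10.05
eef_pos: [536.5, -153.7, 91.4]
tcp_rot: [-0.662, 1.566, -0.499]
contact_force: [0.5, -0.5, -1.4]
opening: 0.25
```

Run:
```python
from h import *
delta([518.7,75.2,90],9.3)
p,d=r.grab_frame("scene")
cv2.imwrite("pics/g5.png",crop(p,175,90,285,220,6))
```

```text
at [ 536.5 -153.7   91.4] z-axis deg 9.4 rot tool deg [0.06 0.23 0.18] shift tool now cm [ 0.08 22.87  1.97] in wanted frame [ 0.14 22.87  1.95] q [-0.28  0.42  1.89 -0.    0.82 -0.44] F [ 0.5 -0.5 -1.4] T [-0.036  0.006  0.004] open 0.25 t 10.05
```

View pics/g5.png

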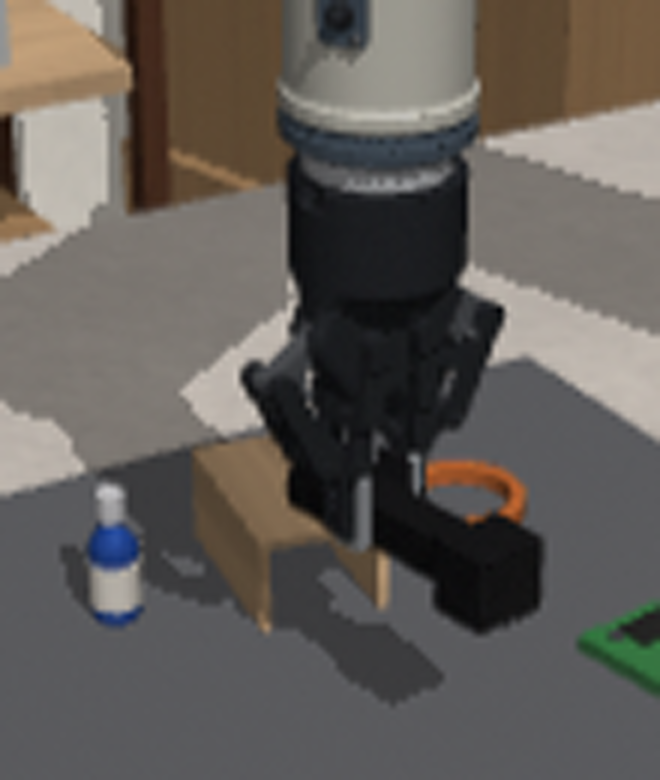

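Column held firmly and level: foot at about (256,186), cap behind the fingers. Carry it to the jig mouth.

>>> {"name": "jog_arm", "arguments": {
  "series": [
    [0,0,0,0,1,0.1,0.05],
    [0,0,0,0,2,0.2,0.05],
    [0,0,0,0,2.5,0.2,0.05],
    [0,0,0,0,2.5,0.2,0.05],
    [0,0,0,0,2.5,0.2,0.05],
    [0,0,0,0,2.5,0.2,0.05],
    [0,0,0,0,2.5,0.2,0.05],
    [0,0,0,0,2.5,0.2,0.05],
    [0,0,0,0,2.5,0.2,0.05],
    [0,0,0,0,1.5,0.2,0.05],
    [0,0,0,0,0.9,0.07,0.05],
    [0,0,0,0,0,0,0.05],
    [0,0,0,0,0,0,0.05]
  ]
}}

```text
clock: 11.4
eef_pos: [518.7, 75.3, 89.7]
tcp_rot: [-0.757, 1.567, -0.595]
contact_force: [0.2, -0.4, 0.2]
opening: 0.246
```

Run:
```python
from h import *
delta([518.7,75.2,90],9.3)
p,d=r.grab_frame("scene");q,d=r.grab_frame("top")
cv2.imwrite("pics/g6.png",np.hstack([crop(p,240,160,370,300,4),cv2.copyMakeBorder(crop(q,160,180,230,280,4),0,160,0,0,0)]))
```

```text
at [518.7  75.3  89.7] z-axis deg 9.3 rot tool deg [0.   0.17 0.16] shift tool now cm [-0.03 -0.01 -0.  ] in wanted frame [-0.03 -0.01 -0.  ] q [ 0.14  0.38  1.97 -0.    0.79 -0.02] F [ 0.2 -0.4  0.2] T [ 0.028 -0.004  0.016] open 0.246 t 11.4
```

View pics/g6.png

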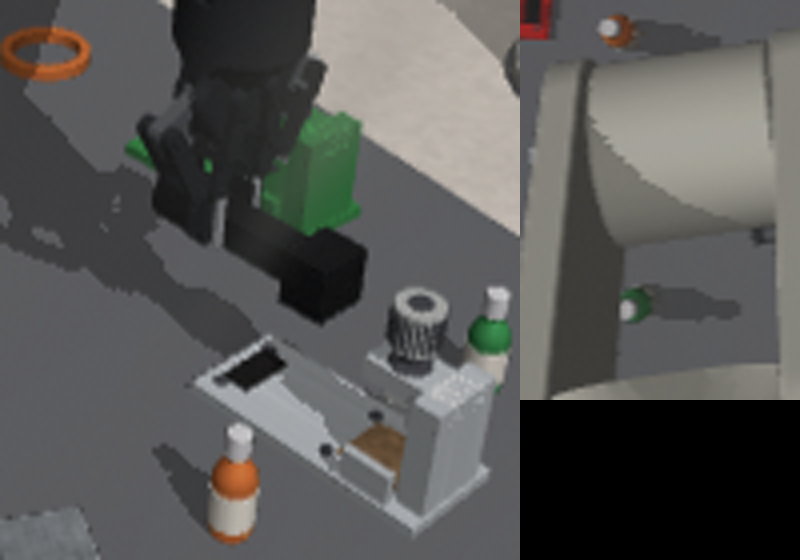

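>>> {"name": "jog_arm", "arguments": {
  "series": [
    [0,0,0,0.5,0,0,0.05],
    [0,0,0,1,0,0,0.05],
    [0,0,0,1.2,0,0,0.05],
    [0,0,0,1.2,0,0,0.05],
    [0,0,0,1.2,0,0,0.05],
    [0,0,0,1,0,0,0.05],
    [0,0,0,0.6,0,0,0.05],
    [0,0,0,0.2,0,0,0.05],
    [0,0,0,0,0,0,0.05],
    [0,0,0,0,0,0,0.05]
  ]
}}

```text
clock: 12.5
eef_pos: [519.2, 75.6, 21.0]
tcp_rot: [-0.616, 1.566, -0.453]
contact_force: [0.1, 0.2, -0.9]
opening: 0.25
```

Run:
```python
from h import *
delta([508.2,139.3,19.5],9.3)
p,d=r.grab_frame("scene");np.save("s7.npy",p)
cv2.imwrite("pics/g7.png",crop(p,260,190,370,300,6))
```

```text
at [519.2  75.6  21. ] z-axis deg 9.3 rot tool deg [0.01 0.21 0.15] shift tool now cm [ 0.13  6.46 -0.06] in wanted frame [ 0.15  6.46 -0.06] q [ 0.14  0.5   1.99 -0.    0.64 -0.02] F [ 0.1  0.2 -0.9] T [-0.031 -0.028  0.007] open 0.25 t 12.5
```

View pics/g7.png

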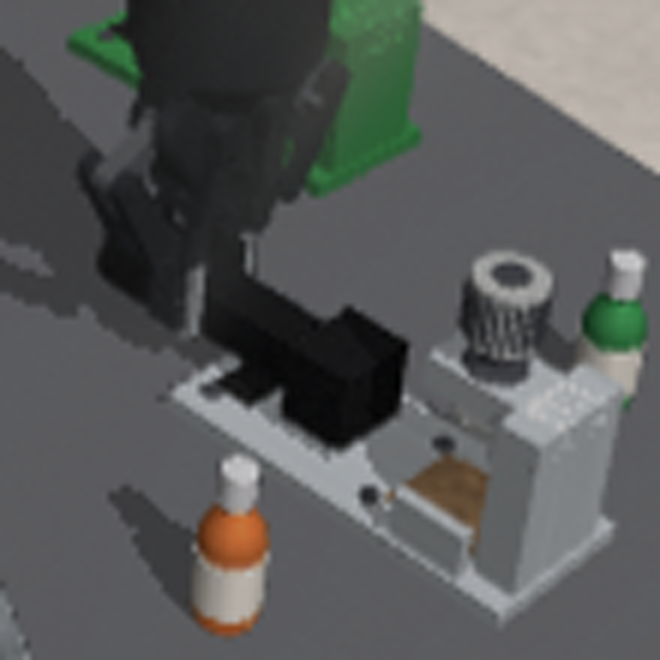

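Run:
```python
from h import *
u=np.array([-.1616,.987]);v=np.array([.987,.1616]); tcp=np.array([519.2,75.6])
for y in(-18,18):
  for z in(15.7,51.7):
    P=np.r_[tcp+(71.5+15)*u+y*v,z]; q=proj("scene",P); print(y,z,((q-[260,190]+.5)*6-.5).round(0))
P=np.r_[np.array([496.6,209.9]),14]
```

```text
-18 15.7 [394. 410.]
-18 51.7 [405. 336.]
18 15.7 [334. 451.]
18 51.7 [343. 376.]
```

>>> {"name": "jog_arm", "arguments": {
  "series": [
    [0,0,0,0.14,0.4,-0.06,0.05],
    [0,0,0,0,0.8,0,0.05],
    [0,0,0,0,0.8,0,0.05],
    [0,0,0,0,0.5,0,0.05],
    [0,0,0,0,0,0,0.05]
  ]
}}

```text
clock: 13.05
eef_pos: [514.2, 101.0, 19.3]
tcp_rot: [-0.67, 1.567, -0.507]
contact_force: [-0.7, 0.4, -1.3]
opening: 0.247
```

Run:
```python
from h import *
delta([508.2,139.3,19.5],9.3)
p,d=r.grab_frame("scene");np.save("s8.npy",p)
cv2.imwrite("pics/g8.png",crop(p,260,190,370,300,6))
```

```text
at [514.2 101.   19.3] z-axis deg 9.4 rot tool deg [0.07 0.18 0.14] shift tool now cm [-0.03  3.87  0.03] in wanted frame [-0.02  3.87  0.03] q [ 0.19  0.5   2.   -0.    0.64  0.03] F [-0.7  0.4 -1.3] T [-0.034  0.028  0.031] open 0.247 t 13.05
```

View pics/g8.png

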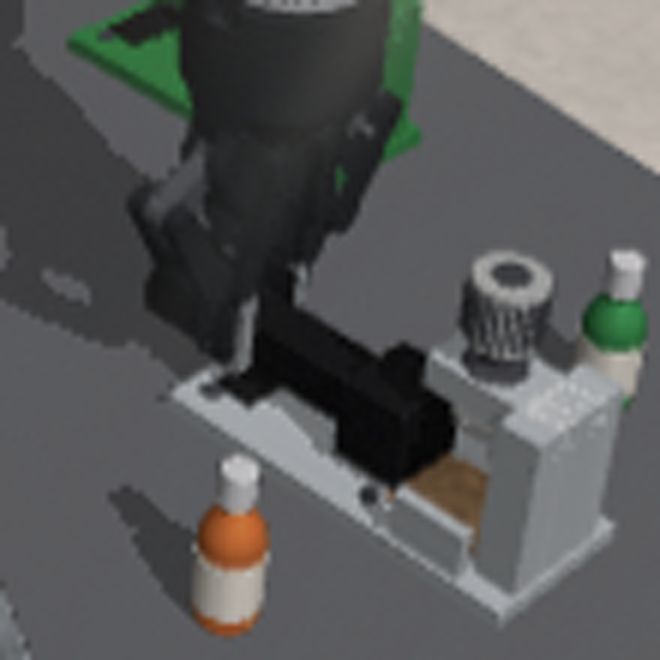

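The foot enters cleanly between the cheeks: its near lower edge is at about (327,272), inside the cheek at (331,277). Continue to the seat.

>>> {"name": "jog_arm", "arguments": {
  "series": [
    [0,0,0,0,0.5,0.02,0.05],
    [0,0,0,0,0.8,0,0.05],
    [0,0,0,0,0.8,0,0.05],
    [0,0,0,0,0.6,0,0.05],
    [0,0,0,0,0.4,0,0.05],
    [0,0,0,0,0.3,0,0.05],
    [0,0,0,0,0.2,0,0.05],
    [0,0,0,0,0,0,0.05]
  ]
}}

```text
clock: 13.9
eef_pos: [508.6, 135.8, 19.1]
tcp_rot: [-0.704, 1.567, -0.541]
contact_force: [0.5, 0.4, -1.2]
opening: 0.248
```

Run:
```python
from h import *
delta([508.2,139.3,19.5],9.3)
p,d=r.grab_frame("scene");q,d=r.grab_frame("top")
cv2.imwrite("pics/g9.png",np.hstack([crop(p,260,190,370,290,5),crop(q,155,180,205,280,5)]))
```

```text
at [508.6 135.8  19.1] z-axis deg 9.3 rot tool deg [0.01 0.17 0.15] shift tool now cm [-0.04  0.35  0.01] in wanted frame [-0.04  0.35  0.01] q [ 0.26  0.5   1.99 -0.    0.64  0.1 ] F [ 0.5  0.4 -1.2] T [-0.054  0.003 -0.031] open 0.248 t 13.9
```

View pics/g9.png

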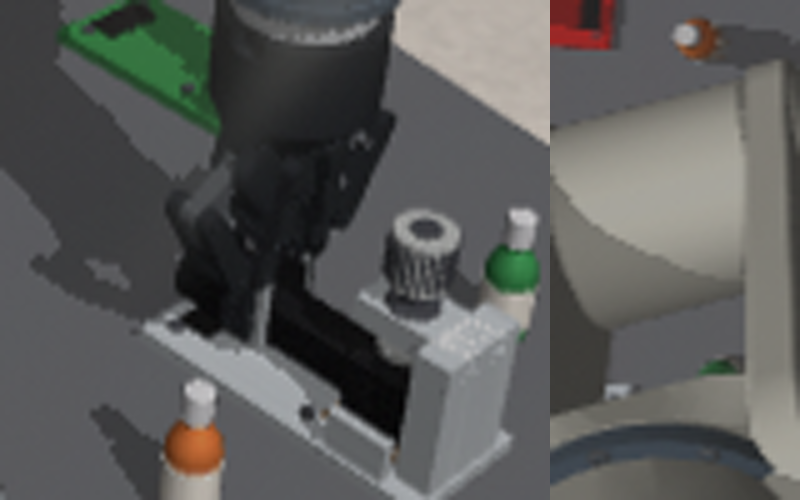

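>>> {"name": "jog_arm", "arguments": {
  "series": [
    [0,0,0,0,0.2,0,0.05],
    [0,0,0,0,0.15,0,0.05],
    [0,0,0,0,0,0,0.05],
    [0,0,0,0.1,0,0,0.05],
    [0,0,0,0.1,0,0,0.05],
    [0,0,0,0,0,0,0.05]
  ]
}}

```text
clock: 14.6
eef_pos: [508.0, 139.0, 16.9]
tcp_rot: [-0.76, 1.567, -0.597]
contact_force: [0.7, -0.5, -1.5]
opening: 0.252
```

Run:
```python
from h import *
delta([508.2,139.3,17],9.3)
```

```text
at [508.  139.   16.9] z-axis deg 9.3 rot tool deg [0.   0.16 0.15] shift tool now cm [-0.01  0.02  0.03] in wanted frame [-0.01  0.02  0.03] q [ 0.27  0.51  1.99 -0.    0.64  0.11] F [ 0.7 -0.5 -1.5] T [-0.06  -0.078 -0.057] open 0.252 t 14.6
```

>>> {"name": "jog_arm", "arguments": {
  "series": [
    [0,0,0,0.05,0,0,0.05],
    [0,0,0,0,0,0,0.3],
    [0,0,0,0,0,0,0.45],
    [0,0,0,0,0,0,0.6],
    [0,0,0,0,0,0,0.6],
    [0,0,0,0,0,0,0.6],
    [0,0,0,-0.5,0,0,0.6],
    [0,0,0,-1.5,0,0,0.6],
    [0,0,0,-2.5,0,0,0.6],
    [0,0,0,-2.5,0,0,0.6],
    [0,0,0,-2.5,0,0,0.6],
    [0,0,0,-2.5,-1,0,0.8],
    [0,0,0,-2,-3,0,1],
    [0,0,0,0,-4,0,1],
    [0,0,0,0,-4,0,1],
    [0,0,0,0,-4,0,1],
    [0,0,0,0,-3,0,1],
    [0,0,0,0,0,0,1]
  ]
}}

```text
clock: 16.4
eef_pos: [538.9, -51.2, 157.6]
tcp_rot: [-0.734, 1.566, -0.575]
contact_force: [0.5, -0.2, -0.5]
opening: 0.996
```

Run:
```python
from h import *
delta([496.6,209.9,130],9.3)
p,d=r.grab_frame("scene");q,d=r.grab_frame("top")
cv2.imwrite("pics/h1.png",np.hstack([crop(p,275,210,375,300,5),cv2.copyMakeBorder(crop(q,160,190,210,280,5),0,0,0,0,0)]))
cv2.imwrite("pics/h1t.png",q[:,:,::-1])
```

```text
at [538.9 -51.2 157.6] z-axis deg 9.1 rot tool deg [-0.17  0.22  0.2 ] shift tool now cm [ 2.67 26.46 -0.05] in wanted frame [ 2.76 26.45  0.04] q [-0.1   0.31  1.88 -0.    0.95 -0.25] F [ 0.5 -0.2 -0.5] T [-0.017 -0.04  -0.002] open 0.996 t 16.4
```

View pics/h1.png

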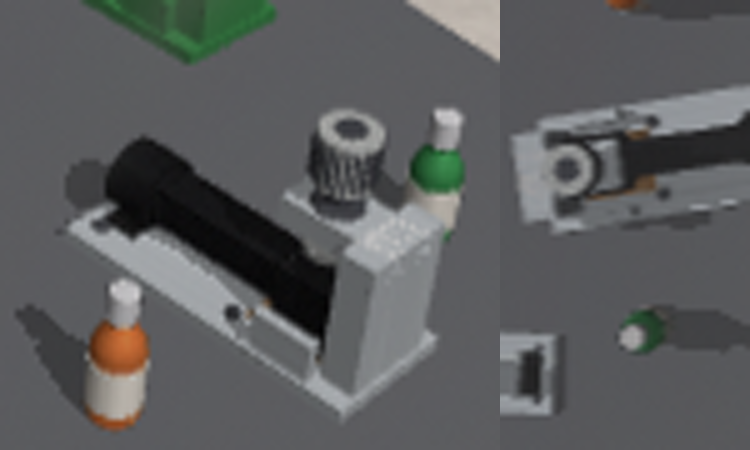

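View pics/h1t.png

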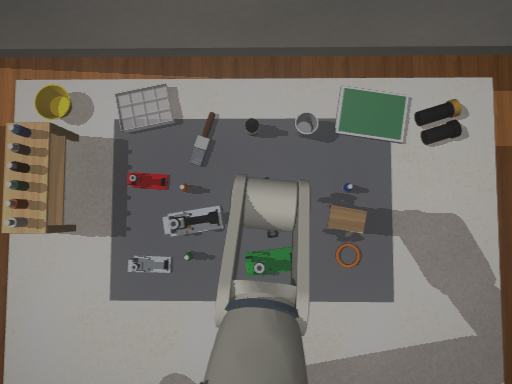

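Run:
```python
from h import *
q=cv2.imread("pics/h1t.png")[:,:,::-1]
cv2.imwrite("pics/h2.png",crop(q,158,198,230,242,11))
O=np.array([504.9,160.2]);u=np.array([-.1616,.987]);v=np.array([.987,.1616])
J=lambda x,y,z:(proj("top",np.r_[O+x*u+y*v,z])-[158,198]+.5)*11-.5
for n,P in dict(capend=(-65,0,29.5),capendtopL=(-65,18,29.5),capR=(-65,-18,29.5),footbackL=(35,18,47.5),footbackR=(35,-18,47.5),base1=(-72,35,8),base2=(-72,-35,8),capfront=(-41,18,29.5)).items(): print(n,J(*P).round(0))
```

```text
capend [663. 211.]
capendtopL [653. 145.]
capR [673. 276.]
footbackL [277. 204.]
footbackR [297. 337.]
base1 [678.  82.]
base2 [717. 331.]
capfront [566. 159.]
```

View pics/h2.png

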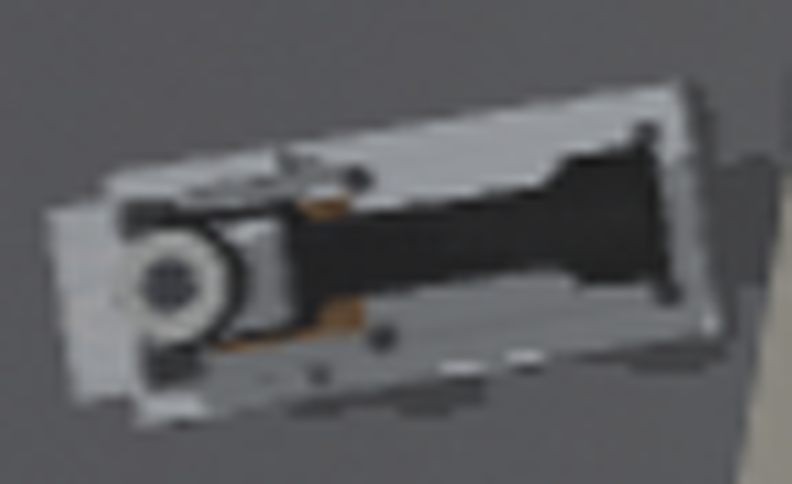

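The column lies as intended: cap end at about (217.5,217) in the top view, within 1 mm of the predicted position, and the foot is under the screw plate. Next I turn the wrist so that a single grip covers the whole turn, then move over the screw.

>>> {"name": "jog_arm", "arguments": {
  "series": [
    [-8.5,0,0,0,0,0,1],
    [-8.5,0,0,0,0,0,1],
    [-8.5,0,0,0,0,0,1],
    [-8.5,0,0,0,0,0,1],
    [-8.5,0,0,0,0,0,1],
    [-8.5,0,0,0,0,0,1],
    [-8.5,0,0,0,0,0,1],
    [-8.5,0,0,0,0,0,1],
    [-8.5,0,0,0,0,0,1],
    [-8.5,0,0,0,0,0,1],
    [-8.5,0,0,0,0,0,1],
    [-8.5,0,0,0,0,0,1],
    [-8.5,0,0,0,0,0,1],
    [-8.5,0,0,0,0,0,1],
    [-8.5,0,0,0,0,0,1],
    [-6.5,0,0,0,0,0,1],
    [0,0,0,0,0,0,1]
  ]
}}

```text
clock: 18.2
eef_pos: [538.0, -46.7, 157.2]
tcp_rot: [-3.009, 1.567, -0.505]
contact_force: [0.6, 0.1, -0.9]
opening: 1.002
```

Run:
```python
from h import *
for z in(143.1,):delta([496.8,210,157],z)
```

```text
at [538.  -46.7 157.2] z-axis deg 143.5 rot tool deg [ 0.38 -0.2   0.03] shift tool now cm [ -0.04 -18.18  18.59] in wanted frame [  0.02 -18.05  18.71] q [-0.09  0.31  1.89 -0.    0.95 -2.59] F [ 0.6  0.1 -0.9] T [0.011 0.009 0.077] open 1.002 t 18.2
```

>>> {"name": "jog_arm", "arguments": {
  "series": [
    [0.38,-0.2,0,0,-1,1.04,1],
    [0,0,0,0,-2,2.08,1],
    [0,0,0,0,-2,2.08,1],
    [0,0,0,0,-2,2.08,1],
    [0,0,0,0,-2,2.08,1],
    [0,0,0,0,-2,2.08,1],
    [0,0,0,0,-2,2.08,1],
    [0,0,0,0,-2,2.08,1],
    [0,0,0,0,-2,2.08,1],
    [0,0,0,0,-1,1.03,1],
    [0,0,0,0,0,0,1],
    [0,0,0,0,0,0,1]
  ]
}}

```text
clock: 19.4
eef_pos: [497.2, 208.1, 157.0]
tcp_rot: [2.856, 1.57, -0.932]
contact_force: [0.1, -0.5, -0.3]
opening: 0.998
```

Run:
```python
from h import *
delta([496.8,210,89],143.1)
```

```text
at [497.2 208.1 157. ] z-axis deg 142.9 rot tool deg [-0.18 -0.03 -0.01] shift tool now cm [ 6.8  -0.13  0.15] in wanted frame [ 6.8  -0.13  0.15] q [ 0.39  0.31  1.89 -0.    0.95 -2.1 ] F [ 0.1 -0.5 -0.3] T [ 0.046  0.027 -0.055] open 0.998 t 19.4
```

>>> {"name": "jog_arm", "arguments": {
  "series": [
    [0,0,0,0.8,-0.13,0.15,1],
    [0,0,0,1.5,0,0,1],
    [0,0,0,1.5,0,0,1],
    [0,0,0,1.5,0,0,0.8],
    [0,0,0,1,0,0,0.7],
    [0,0,0,0.5,0,0,0.6],
    [0,0,0,0,0,0,0.5],
    [0,0,0,0,0,0,0.5],
    [0,0,0,0,0,0,0.5],
    [0,0,0,0,0,0,0.5]
  ]
}}

```text
clock: 20.4
eef_pos: [497.5, 210.4, 89.6]
tcp_rot: [-2.188, 1.569, 0.306]
contact_force: [0.1, 0.2, 0.9]
opening: 0.5
```

Run:
```python
from h import *
delta([496.8,210,89],143.1)
p,d=r.grab_frame("scene")
cv2.imwrite("pics/i1.png",crop(p,290,190,400,290,6))
```

```text
at [497.5 210.4  89.6] z-axis deg 142.9 rot tool deg [-0.18 -0.05  0.08] shift tool now cm [0.06 0.07 0.03] in wanted frame [0.06 0.07 0.03] q [ 0.4   0.4   1.93 -0.    0.81 -2.1 ] F [0.1 0.2 0.9] T [-0.073  0.017  0.058] open 0.5 t 20.4
```

View pics/i1.png

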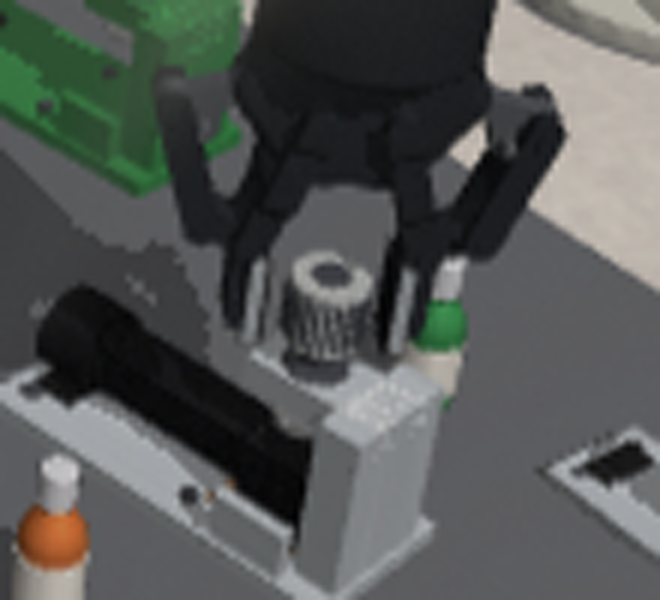

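The fingers straddle the head, which is at (344,241) and centred between the pads. Close.

>>> {"name": "jog_arm", "arguments": {
  "series": [
    [0,0,0,0,0,0,0.45],
    [0,0,0,0,0,0,0.4],
    [0,0,0,0,0,0,0.3],
    [0,0,0,0,0,0,0.2],
    [0,0,0,0,0,0,0.2],
    [0,0,0,0,0,0,0.2],
    [0,0,0,0,0,0,0.2]
  ],
  "force": 50
}}

```text
clock: 21.15
eef_pos: [495.9, 211.1, 89.4]
tcp_rot: [-0.047, 1.569, 2.447]
contact_force: [-6.1, 5.9, 7.1]
opening: 0.321
```

Run:
```python
from h import *
delta([497.5,210.4,89.6],143.1)
```

```text
at [495.9 211.1  89.4] z-axis deg 142.9 rot tool deg [-0.22  0.11  0.01] shift tool now cm [-0.02 -0.04 -0.17] in wanted frame [-0.02 -0.04 -0.17] q [ 0.4   0.4   1.93  0.    0.81 -2.1 ] F [-6.1  5.9  7.1] T [ 0.945  1.1   -0.061] open 0.321 t 21.15
```

>>> {"name": "jog_arm", "arguments": {
  "series": [
    [0,0,0,0,0,0.1,0.2],
    [0,0,0,-0.05,0,0.07,0.2],
    [3,0,0,0.01,0,0,0.2],
    [5,0,0,0.02,0,0,0.2],
    [5,0,0,0.02,0,0,0.2],
    [5,0,0,0.02,0,0,0.2],
    [5,0,0,0.02,0,0,0.2],
    [5,0,0,0.02,0,0,0.2]
  ]
}}

```text
clock: 21.95
eef_pos: [496.1, 211.0, 88.6]
tcp_rot: [-2.309, 1.57, -0.306]
contact_force: [1.5, -2.4, 2.1]
opening: 0.327
```

Run:
```python
from h import *
delta([497.5,210.4,89.6],110)
p,d=r.grab_frame("scene")
cv2.imwrite("pics/i2.png",crop(p,290,190,400,290,6))
```

```text
at [496.1 211.   88.6] z-axis deg 114.7 rot tool deg [ 4.74 -0.05  0.05] shift tool now cm [-0.1  -0.11 -0.11] in wanted frame [-0.1  -0.11 -0.1 ] q [ 0.4   0.4   1.93 -0.    0.8  -1.6 ] F [ 1.5 -2.4  2.1] T [-0.389 -0.1    0.077] open 0.327 t 21.95
```

View pics/i2.png

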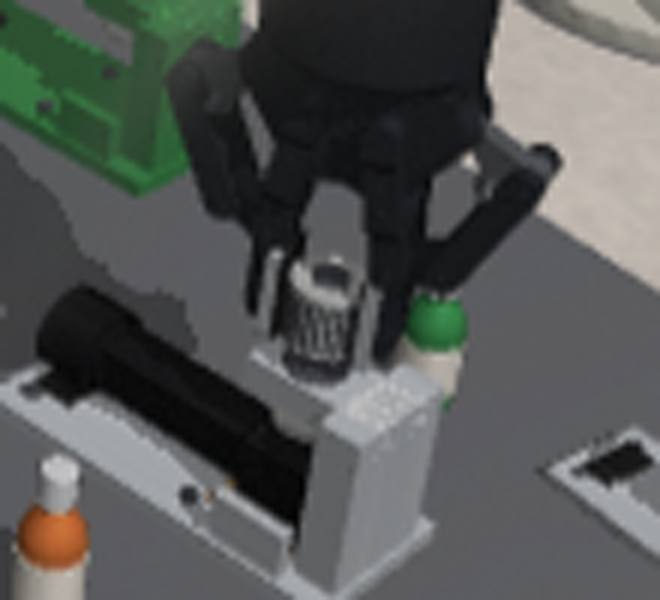

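```bash
cat >> h.py <<'E'
def tq():
    p,M,s=tool(); print("t",round(s["clock"],2),"head",np.degrees(np.arctan2(M[1,2],M[0,2])).round(2),"q6",s["qpos"][5].round(3),"tau6",s["joint_efforts"][5].round(4),"T",s["wrist_torque"].round(3),"F",s["contact_force"].round(1),"p",p.round(1),"v6",s["qvel"][5].round(3),"op",round(s["opening"],3))
E
python3 -c "
from h import *
tq();tq()"
```

```text
t 22.0 head 114.45 q6 -1.597 tau6 -0.9209 T [-0.378 -0.105 -0.07 ] F [ 0.8 -3.5  2.1] p [496.1 210.9  88.6] v6 -0.171 op 0.325
t 22.0 head 114.45 q6 -1.597 tau6 -0.9209 T [-0.378 -0.105 -0.07 ] F [ 0.8 -3.5  2.1] p [496.1 210.9  88.6] v6 -0.171 op 0.325
```

>>> {"name": "jog_arm", "arguments": {
  "series": [
    [5,0,0,0.02,0,0,0.2],
    [5,0,0,0.02,0,0,0.2],
    [5,0,0,0.01,0,0,0.2],
    [5,0,0,0.02,0,0,0.2],
    [5,0,0,0.02,0,0,0.2]
  ]
}}

```text
clock: 22.5
eef_pos: [496.2, 210.7, 87.7]
tcp_rot: [-2.161, 1.569, -0.592]
contact_force: [1.8, -5.1, 2.7]
opening: 0.322
```

```bash
python3 -c "
from h import *
tq()"
```

```text
t 22.5 head 89.86 q6 -1.168 tau6 -1.3362 T [-0.813 -0.185  0.083] F [ 1.8 -5.1  2.7] p [496.2 210.7  87.7] v6 0.865 op 0.322
```

>>> {"name": "jog_arm", "arguments": {
  "series": [
    [5,0,0,0.02,0,0,0.2],
    [5,0,0,0.01,0,0,0.2],
    [5,0,0,0.02,0,0,0.2],
    [5,0,0,0.02,0,0,0.2],
    [5,0,0,0.01,0,0,0.2]
  ]
}}

```text
clock: 23.0
eef_pos: [496.1, 210.3, 86.8]
tcp_rot: [-2.051, 1.569, -0.919]
contact_force: [1.2, -7.3, 2.4]
opening: 0.321
```

```bash
python3 -c "
from h import *
tq()"
```

```text
t 23.0 head 64.86 q6 -0.731 tau6 -1.3351 T [-1.047 -0.288  0.098] F [ 1.2 -7.3  2.4] p [496.1 210.3  86.8] v6 0.868 op 0.321
```

Free turning reads about 0.08–0.10 N m. I'll take out the growing side force and keep turning.

>>> {"name": "jog_arm", "arguments": {
  "series": [
    [5,0,0,0.02,-0.06,-0.13,0.2],
    [5,0,0,0.02,0,0,0.2],
    [5,0,0,0.01,0,0,0.2],
    [5,0,0,0.02,0,0,0.2],
    [5,0,0,0.02,0,0,0.2]
  ]
}}

```text
clock: 23.5
eef_pos: [495.9, 209.9, 86.0]
tcp_rot: [-0.487, 1.57, 0.208]
contact_force: [0.4, -0.9, 2.7]
opening: 0.324
```

```bash
python3 -c "
from h import *
tq()"
```

```text
t 23.5 head 39.83 q6 -0.297 tau6 -1.3395 T [-0.085 -0.002  0.076] F [ 0.4 -0.9  2.7] p [495.9 209.9  86. ] v6 0.867 op 0.324
```

>>> {"name": "jog_arm", "arguments": {
  "series": [
    [5,0,0,0.01,0,0,0.2],
    [5,0,0,0.02,0,0,0.2],
    [5,0,0,0.02,0,0,0.2],
    [3,0,0,0.01,0,0,0.2]
  ]
}}

```text
clock: 23.9
eef_pos: [495.6, 209.8, 85.3]
tcp_rot: [-0.602, 1.57, -0.22]
contact_force: [-1.5, -1.8, 2.6]
opening: 0.32
```

```bash
python3 -c "
from h import *
tq()"
```

```text
t 23.9 head 21.85 q6 0.017 tau6 -0.3208 T [-0.155  0.16   0.112] F [-1.5 -1.8  2.6] p [495.6 209.8  85.3] v6 0.488 op 0.32
```

>>> {"name": "jog_arm", "arguments": {
  "series": [
    [3,0,0,0.01,0,0,0.2],
    [3,0,0,0.01,0,0,0.2],
    [3,0,0,0.01,0,0,0.2]
  ]
}}

```text
clock: 24.2
eef_pos: [495.6, 209.7, 85.0]
tcp_rot: [-0.785, 1.571, -0.559]
contact_force: [-2.2, -0.7, 1.7]
opening: 0.321
```

```bash
python3 -c "
from h import *
tq()"
```

```text
t 24.2 head 12.92 q6 0.172 tau6 -0.7662 T [-0.167  0.195  0.07 ] F [-2.2 -0.7  1.7] p [495.6 209.7  85. ] v6 0.519 op 0.321
```

>>> {"name": "jog_arm", "arguments": {
  "series": [
    [2,0,0,0.007,0,0,0.2],
    [2,0,0,0.007,0,0,0.2],
    [2,0,0,0.007,0,0,0.2],
    [2,0,0,0.007,0,0,0.2]
  ]
}}

```text
clock: 24.6
eef_pos: [495.4, 209.7, 84.7]
tcp_rot: [-1.789, 1.571, -1.702]
contact_force: [-1.7, -1.4, 2.9]
opening: 0.32
```

```bash
python3 -c "
from h import *
tq()"
```

```text
t 24.6 head 4.96 q6 0.311 tau6 -0.48 T [-0.096  0.24   0.176] F [-1.7 -1.4  2.9] p [495.4 209.7  84.7] v6 0.347 op 0.32
```

>>> {"name": "jog_arm", "arguments": {
  "series": [
    [2,0,0,0.007,0,0,0.2],
    [2,0,0,0.007,0,0,0.2],
    [2,0,0,0.007,0,0,0.2]
  ]
}}

```text
clock: 24.9
eef_pos: [495.3, 209.7, 84.5]
tcp_rot: [-2.303, 1.57, -2.321]
contact_force: [-2.2, -1.4, 2.7]
opening: 0.326
```

```bash
python3 -c "
from h import *
tq()"
```

```text
t 24.9 head -1.04 q6 0.416 tau6 -0.4804 T [-0.126  0.296  0.07 ] F [-2.2 -1.4  2.7] p [495.3 209.7  84.5] v6 0.345 op 0.326
```

>>> {"name": "jog_arm", "arguments": {
  "series": [
    [2,0,0,0.007,0,0,0.2],
    [2,0,0,0.007,0,0,0.2],
    [2,0,0,0.007,0,0,0.2]
  ]
}}

```text
clock: 25.2
eef_pos: [495.3, 209.7, 84.3]
tcp_rot: [-2.316, 1.57, -2.439]
contact_force: [-3.3, -0.4, 4.2]
opening: 0.323
```

```bash
python3 -c "
from h import *
tq()"
```

```text
t 25.2 head -7.04 q6 0.521 tau6 -0.4807 T [-0.096  0.336  0.077] F [-3.3 -0.4  4.2] p [495.3 209.7  84.3] v6 0.347 op 0.323
```

The joint-6 effort fits 0.09 − 1.65·v, so "effort + 1.65·v" gives a low-noise screw torque. Free turning is about 0.09 and the target is about 0.19.

>>> {"name": "jog_arm", "arguments": {
  "series": [
    [2,0,0,0.007,0,0,0.2],
    [2,0,0,0.007,0,0,0.2],
    [2,0,0,0.007,0,0,0.2],
    [2,0,0,0.007,0,0,0.2]
  ]
}}

```text
clock: 25.6
eef_pos: [495.1, 209.7, 84.0]
tcp_rot: [-2.473, 1.57, -2.736]
contact_force: [-4.1, -0.0, 3.7]
opening: 0.323
```

```bash
cat >> h.py <<'E'
def ld():
    s=r.sense(); print("LOAD",(s["joint_efforts"][5]+1.646*s["qvel"][5]).round(4)); tq()
E
python3 -c "
from h import *
ld()"
```

```text
LOAD 0.0853
t 25.6 head -15.04 q6 0.66 tau6 -0.4809 T [-0.093  0.454  0.093] F [-4.1 -0.   3.7] p [495.1 209.7  84. ] v6 0.344 op 0.323
```

>>> {"name": "jog_arm", "arguments": {
  "series": [
    [2,0,0,0.007,0,0,0.2],
    [2,0,0,0.007,0,0,0.2],
    [2,0,0,0.007,0,0,0.2]
  ]
}}

```text
clock: 25.9
eef_pos: [495.1, 209.7, 83.8]
tcp_rot: [-2.476, 1.57, -2.844]
contact_force: [-3.8, 0.1, 3.9]
opening: 0.327
```

```bash
python3 -c "
from h import *
ld()"
```

```text
LOAD 0.0913
t 25.9 head -21.04 q6 0.765 tau6 -0.4812 T [-0.079  0.473  0.119] F [-3.8  0.1  3.9] p [495.1 209.7  83.8] v6 0.348 op 0.327
```

>>> {"name": "jog_arm", "arguments": {
  "series": [
    [2,0,0,0.007,0,0,0.2],
    [2,0,0,0.007,0,0,0.2],
    [2,0,0,0.007,0,0,0.2]
  ]
}}

```text
clock: 26.2
eef_pos: [495.0, 209.8, 83.6]
tcp_rot: [-2.468, 1.57, -2.94]
contact_force: [-3.9, 0.4, 4.5]
opening: 0.322
```

```bash
python3 -c "
from h import *
ld()"
```

```text
LOAD 0.0897
t 26.2 head -27.05 q6 0.87 tau6 -0.4811 T [0.016 0.51  0.086] F [-3.9  0.4  4.5] p [495.  209.8  83.6] v6 0.347 op 0.322
```

>>> {"name": "jog_arm", "arguments": {
  "series": [
    [2,0,0,0.007,0,0,0.2],
    [2,0,0,0.007,0,0,0.2],
    [2,0,0,0.007,0,0,0.2]
  ]
}}

```text
clock: 26.5
eef_pos: [494.9, 209.8, 83.4]
tcp_rot: [-2.453, 1.57, -3.03]
contact_force: [-4.0, 1.1, 4.6]
opening: 0.324
```

```bash
python3 -c "
from h import *
ld()"
```

```text
LOAD 0.0877
t 26.5 head -33.05 q6 0.975 tau6 -0.4816 T [0.04  0.569 0.057] F [-4.   1.1  4.6] p [494.9 209.8  83.4] v6 0.346 op 0.324
```

>>> {"name": "jog_arm", "arguments": {
  "series": [
    [2,0,0,0.007,0,0,0.2],
    [2,0,0,0.007,0,0,0.2],
    [2,0,0,0.007,0,0,0.2]
  ]
}}

```text
clock: 26.8
eef_pos: [494.8, 209.8, 83.1]
tcp_rot: [-2.366, 1.57, -3.048]
contact_force: [-4.3, -0.1, 4.5]
opening: 0.32
```

```bash
python3 -c "
from h import *
ld()"
```

```text
LOAD 0.0889
t 26.8 head -39.05 q6 1.079 tau6 -0.4815 T [0.114 0.599 0.096] F [-4.3 -0.1  4.5] p [494.8 209.8  83.1] v6 0.347 op 0.32
```

>>> {"name": "jog_arm", "arguments": {
  "series": [
    [2,0,0,0.007,0,0,0.2],
    [2,0,0,0.007,0,0,0.2],
    [2,0,0,0.007,0,0,0.2]
  ]
}}

```text
clock: 27.1
eef_pos: [494.8, 209.9, 82.9]
tcp_rot: [-2.328, 1.57, -3.114]
contact_force: [-5.0, -0.3, 5.4]
opening: 0.326
```

```bash
python3 -c "
from h import *
ld()
p,d=r.grab_frame('scene')
cv2.imwrite('pics/i3.png',crop(p,290,190,400,290,6))
ld()"
```

```text
LOAD 0.088
t 27.1 head -45.05 q6 1.184 tau6 -0.4816 T [0.127 0.69  0.057] F [-5.  -0.3  5.4] p [494.8 209.9  82.9] v6 0.346 op 0.326
LOAD -0.3183
t 27.15 head -45.18 q6 1.186 tau6 -0.2209 T [0.078 0.651 0.03 ] F [-4.9  0.6  5.4] p [494.8 209.9  82.9] v6 -0.059 op 0.323
```

View pics/i3.png

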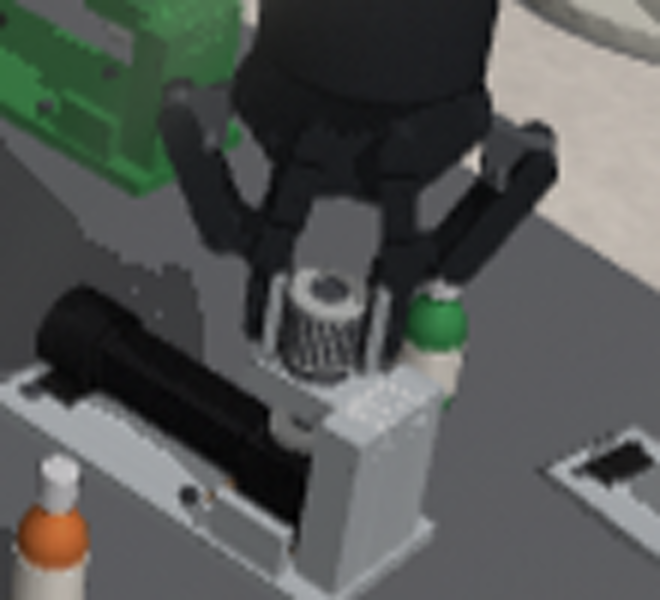

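The screw head is coming down, at (343,244) now, with the pads still on it. The pressing plate is just above the foot. Continue in small steps.

>>> {"name": "jog_arm", "arguments": {
  "series": [
    [2,0,0,0.007,-0.05,-0.05,0.2],
    [2,0,0,0.007,0,0,0.2],
    [2,0,0,0.007,0,0,0.2]
  ]
}}

```text
clock: 27.45
eef_pos: [494.7, 210.0, 82.8]
tcp_rot: [2.512, 1.571, 1.621]
contact_force: [-3.0, 1.9, 2.7]
opening: 0.322
```

```bash
python3 -c "
from h import *
ld()"
```

```text
LOAD 0.0907
t 27.45 head -51.05 q6 1.289 tau6 -0.4805 T [0.119 0.32  0.109] F [-3.   1.9  2.7] p [494.7 210.   82.8] v6 0.347 op 0.322
```

>>> {"name": "jog_arm", "arguments": {
  "series": [
    [2,0,0,0.007,0,0,0.2],
    [2,0,0,0.007,0,0,0.2]
  ]
}}

```text
clock: 27.65
eef_pos: [494.7, 210.0, 82.6]
tcp_rot: [2.91, 1.571, 1.949]
contact_force: [-2.1, 0.2, 2.6]
opening: 0.324
```

```bash
python3 -c "
from h import *
ld()"
```

```text
LOAD 0.0914
t 27.65 head -55.05 q6 1.359 tau6 -0.4793 T [0.162 0.355 0.103] F [-2.1  0.2  2.6] p [494.7 210.   82.6] v6 0.347 op 0.324
```

>>> {"name": "jog_arm", "arguments": {
  "series": [
    [2,0,0,0.007,0,0,0.2],
    [2,0,0,0.007,0,0,0.2]
  ]
}}

```text
clock: 27.85
eef_pos: [494.7, 210.1, 82.5]
tcp_rot: [2.822, 1.57, 1.792]
contact_force: [-2.4, 1.8, 2.5]
opening: 0.319
```

```bash
python3 -c "
from h import *
ld()"
```

```text
LOAD 0.089
t 27.85 head -59.05 q6 1.429 tau6 -0.4786 T [0.234 0.362 0.096] F [-2.4  1.8  2.5] p [494.7 210.1  82.5] v6 0.345 op 0.319
```

>>> {"name": "jog_arm", "arguments": {
  "series": [
    [2,0,0,0.007,0,0,0.2],
    [2,0,0,0.007,0,0,0.2]
  ]
}}

```text
clock: 28.05
eef_pos: [494.6, 210.1, 82.4]
tcp_rot: [-3.103, 1.57, 2.08]
contact_force: [-2.8, 1.7, 4.9]
opening: 0.323
```

```bash
python3 -c "
from h import *
ld()"
```

```text
LOAD 0.1163
t 28.05 head -63.05 q6 1.499 tau6 -0.4529 T [0.14  0.476 0.177] F [-2.8  1.7  4.9] p [494.6 210.1  82.4] v6 0.346 op 0.323
```

>>> {"name": "jog_arm", "arguments": {
  "series": [
    [2,0,0,0.007,0,0,0.2],
    [2,0,0,0.007,0,0,0.2]
  ]
}}

```text
clock: 28.25
eef_pos: [494.6, 210.2, 82.4]
tcp_rot: [3.114, 1.57, 1.944]
contact_force: [-3.3, 2.1, 6.7]
opening: 0.324
```

```bash
python3 -c "
from h import *
ld()"
```

```text
LOAD 0.1443
t 28.25 head -67.05 q6 1.568 tau6 -0.4245 T [0.186 0.504 0.199] F [-3.3  2.1  6.7] p [494.6 210.2  82.4] v6 0.346 op 0.324
```

>>> {"name": "jog_arm", "arguments": {
  "series": [
    [2,0,0,0.007,0,0,0.2],
    [2,0,0,0.007,0,0,0.2]
  ]
}}

```text
clock: 28.45
eef_pos: [494.6, 210.2, 82.4]
tcp_rot: [3.135, 1.57, 1.895]
contact_force: [-4.9, 2.5, 7.0]
opening: 0.322
```

```bash
python3 -c "
from h import *
ld()"
```

```text
LOAD 0.1792
t 28.45 head -71.04 q6 1.638 tau6 -0.3899 T [0.247 0.619 0.242] F [-4.9  2.5  7. ] p [494.6 210.2  82.4] v6 0.346 op 0.322
```

Resistance is climbing at 0.179 (about 2× free), roughly 11° past contact. One last small turn puts it clearly above twice, then hold.

>>> {"name": "jog_arm", "arguments": {
  "series": [
    [2,0,0,0,0,0,0.2],
    [2,0,0,0,0,0,0.2]
  ]
}}

```text
clock: 28.65
eef_pos: [494.6, 210.3, 82.4]
tcp_rot: [3.121, 1.57, 1.811]
contact_force: [-4.7, 2.9, 6.6]
opening: 0.323
```

```bash
python3 -c "
from h import *
ld()"
```

```text
LOAD 0.2078
t 28.65 head -75.04 q6 1.708 tau6 -0.3614 T [0.285 0.597 0.199] F [-4.7  2.9  6.6] p [494.6 210.3  82.4] v6 0.346 op 0.323
```

About 2.3× free, so I stop here. Settle, release and rise straight up.

>>> {"name": "jog_arm", "arguments": {
  "series": [
    [0,0,0,0,0,0,0.2],
    [0,0,0,0,0,0,0.4],
    [0,0,0,0,0,0,0.5],
    [0,0,0,0,0,0,0.7],
    [0,0,0,0,0,0,0.7],
    [0,0,0,0,0,0,0.7],
    [0,0,0,-0.5,0,0,0.7],
    [0,0,0,-1.5,0,0,0.7],
    [0,0,0,-2,0,0,0.7],
    [0,0,0,-2,0,0,0.7],
    [0,0,0,-2,0,0,0.7],
    [0,0,0,-2,0,0,0.7],
    [0,0,0,0,2.5,0,0.7],
    [0,0,0,0,3,-3,0.7],
    [0,0,0,0,0,0,0.7]
  ]
}}

```text
clock: 30.15
eef_pos: [543.2, 256.1, 183.1]
tcp_rot: [1.881, 1.566, 0.571]
contact_force: [0.5, 0.7, -0.3]
opening: 0.699
```

Run:
```python
from h import *
tq()
M=tool()[1];print(M.round(2))
p,d=r.grab_frame("scene");q,d=r.grab_frame("top")
cv2.imwrite("pics/j1.png",p[:,:,::-1]);cv2.imwrite("pics/j1t.png",q[:,:,::-1])
cv2.imwrite("pics/j1c.png",crop(p,275,210,375,300,7))
```

```text
t 30.15 head -75.05 q6 1.747 tau6 0.4593 T [ 0.016  0.039 -0.041] F [ 0.5  0.7 -0.3] p [543.2 256.1 183.1] v6 -0.037 op 0.699
[[ 0.    0.97  0.26]
 [ 0.    0.26 -0.97]
 [-1.    0.   -0.  ]]
```

View pics/j1c.png

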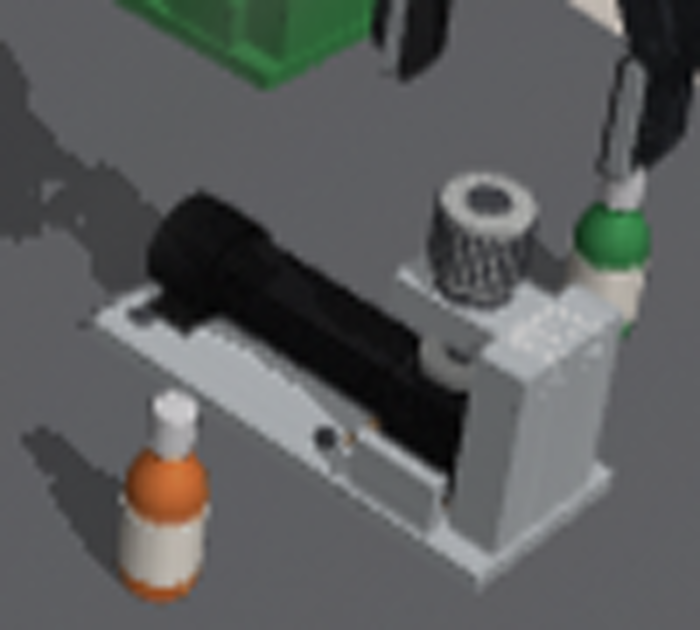

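View pics/j1t.png

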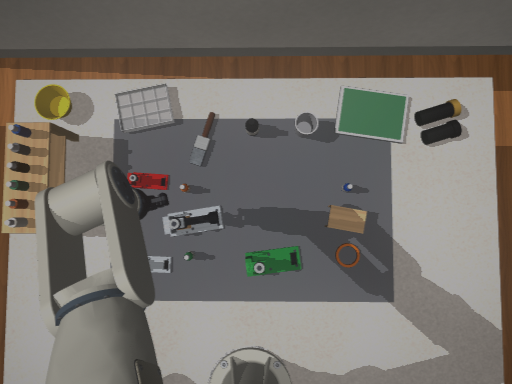

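The plate sits on the foot at about (338,260) in the scene view, and the column still lies along the jig. In the top view the droppers (183,187), (188,256), (349,188), tape, cup, primer and brush are where they started, and the gripper touches nothing.

```bash
python3 -c "
from rig import r
print(r.sign_off())"
```

```text
the job is handed in; nothing more can be done
None
```

The column is clamped in the large aluminium jig, with its foot on the cork pad under the thumbscrew and its cap towards the open end. I handed the job in at about 30 s of the 72 s allowed.

- **Moving the column:** I drew it 131 mm out of the cover by the foot and regrasped it by the shaft. I slid it in below the screw arm, let go, and saw the cap end within about 1 mm of where it should be in the top view.
- **Tightening:** I turned the screw about 3.8 rad clockwise in one grip. Turning was free at about 0.09 N m, then resistance rose steadily over the last 15° or so. I stopped at about 0.21 N m, roughly 2.3 times free. From the rate you gave, that is about 37 N on the foot, below the 60 N crush limit; I could not measure that force directly.
- **Last checks:** In the pictures the screw's plate is down on the foot, the gripper is clear, and the bottles, tape, cup and brush are where they started.
- **Readings that disagreed:** The wrist torque reading was noisy (single readings off by up to about 0.08 N m), so I stopped by joint 6's torque with its speed effect taken out. The two agreed at the end. My two estimates of the screw's position differed by about 2 mm, which showed as side forces of up to about 8 N while gripping and turning, and I corrected for them as I went.

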